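# Drag the blue dish onto the mat with the pull hook

## Task

Pick up the wooden-handled pull hook, drop its prong into the wire loop of the blue dish at the back of the worktop, and drag the dish along the worktop until it stands on the round grey mat, the whole of its bowl within the mat (the wire loop may stick out). Do not touch the blue dish with the robot itself and leave the white dish where it is. Then unhook and lay the pull hook down on the worktop, flat on its underside with the prong down as it lay at first, anywhere well clear of both dishes.

Things in the scene. Friction and masses are not known exactly. Their poses are not given: they have to be found in the camera images.
- hook_handle (a point): Pull hook: a straight tool that rests on its flat-bottomed brown wooden handle, 110 long x 28 wide x 38 mm high, with a dark steel rod (8 mm thick) out of one end that turns straight down into a prong. This point is the centre of the handle, 19 mm above its underside. Own x axis points along the tool towards the prong, z up; the centre of mass lies 10 to 15 mm from this point towards the prong. 150 g. Grip the handle across its 28 mm width.
- hook_tip (a point): Lower end of the pull hook's prong: 120 mm from the handle's centre along the tool's x axis, level with the handle's underside (19 mm below its centre). The prong is 8 mm thick and upright; the rod above it has its underside about 30 mm above this tip.
- blue_dish: Blue round open dish, rim diameter 100 mm, 36 mm high, foot diameter 76 mm, 200 to 420 g; it slides freely on the worktop and turns to trail behind the hook when pulled. Origin at the centre of its underside; z up. Its one wire loop handle sticks out along its own -x, roughly towards the robot.
- blue_dish_loop (a point): Centre of the opening of the blue dish's steel wire loop: 64 mm from the dish's centre along its own -x, 26 mm above the worktop. The loop lies level (wire 6 mm thick, top at 29 mm); its opening measures 33 mm along the dish's x and 52 mm across. The wire at its outer end is centred 83 mm from the dish's centre.
- white_dish: White dish of the same shape and size with the same loop, a bystander. Origin at the centre of its underside; the loop points along its own -x.
- mat: Flat round grey mat, 180 mm in diameter, 1 mm thick, fixed on the worktop; nothing catches on its edge. Origin at its centre on the worktop.
- pull_hook: The pull hook as a whole (see the points on it); origin at the centre of the handle's underside, same axes.

How it is judged:
By the outcome, as a careful person would: the job done as asked, in the order asked, and still so for the second after the job is handed in, with the robot touching nothing.
It also fails if it takes over 54 s, if anything falls off the work surface, if the arm or the gripper's body presses on something with over 40 N, if the wrist force passes 120 N, or if a joint passes its speed limit or range.

## Robot

A 6-joint arm with a two-finger parallel gripper is mounted at the origin on a cart in front of the work surface, level with it; the furniture and walls round the work are solid. World frame = base frame: x ahead of the robot, y to its left, z up, the work surface at z = 0. Lengths are in m, angles in rad, forces in N, time in s.
With the tool pointing down it reaches from about 0.35 to 0.775 m from the base axis. Payload 7.3 kg.
Tool frame: the origin (TCP) lies midway between the tips of the shut fingers; the grasp point (between the pads) lies 19 mm behind it; z points along the fingers, y is the line along which they close (so a half turn about z gives the same grasp; the last joint's range is limited). The gripper opens to 92 mm and grips with 3 to 60 N. Pads are 19 mm wide; open, the fingers measure 130 mm over their backs; the gripper's body (75 mm by 190 mm) begins 47 mm behind the grasp point.
Start: joints at [1.092, 0.342, 1.524, -0, 1.275, -0.146], TCP at [0.171, 0.496, 0.227] pointing down, gripper open.
Joint ranges: [-2.53, 2.53], [-0.77, 2.02], [0.04, 2.7], [-1, 4.14], [0.28, 2.66], [-3.11, 3.11]. Speed limits (rad/s): [2.57, 2.57, 3.14, 3.14, 3.14, 3.14].

## Interface

Orientations are given as a unit quaternion [w, x, y, z].
In Python, from rig import r, cams, job gives the robot as it stands.
- The arm moves only by the tool jog_arm, never from a script. Its argument "rows" is a list of rows, each an object of numbers: "x", "y", "z": the shift along the tool's x, y, z in m; "wx", "wy", "wz": the turn, a rotation vector about the tool's x, y, z in rad; "jaw": the opening, from 0 (shut) to 1 (fully open). A call has exactly 5 rows; each row is the pose to reach, as a shift and turn from the pose commanded when the call began, along the tool's axes at that moment; what a row does not reach only later rows make up. A row lasts 1/10 s, in which the tool goes at most 50 mm and 8.59 degrees, less where a joint would pass 70% of its speed; a pose out of reach is approached as far as the arm can. A call with a gripper value outside its range is refused whole. The fingers move at their own pace and stop on an object; the grip force is fixed at half the most. Time passes only in rows, so rows that repeat a pose let the fingers close, or fill a call up. It gives the time, the measured TCP pose, the force, the opening and the grip force at its end, in the units of the state.
- r.read_state(): the state, without advancing time (a new reading comes with each control period).
- cams.capture(name): name is "scene" or "top"; returns the picture (480x640x3 uint8, red, green, blue); there is no depth.
- cams.camera_params(name): a dict with "K" (3x3 intrinsics, pixels), "k1" (the pictures are not rectified: a ray, as slopes to the right and down, at radius r is drawn at 1 + k1 r^2 times it, then the intrinsics apply), "R" (3x3) and "t" (3): a world point X has camera coordinates R X + t. Camera axes: x right, y down, z forward; pixel columns grow to the right and rows downward; lengths in m; the calibration is good to about 2 mm. A picture is of the moment at which its call begins. camera_params takes no time and is no camera call.
- job.close_job(): hands the job in; it is judged then, once.
The state is a dict: "time": time; "qpos": joint angles; "joint_vel": joint speeds; "joint_efforts": joint torques, N m; "tcp_pos": TCP position; "orientation": TCP orientation; "ft_force": force on the tool from outside, world axes, zero at the start; "wrist_torque": the same for the moment, N m; "finger_gap": finger opening in m; "grip_force": force on a finger pad.
Only numpy, scipy, OpenCV 4.12 (cv2) and the standard library are available. Lean on these libraries where they do the work, as an engineer would, in place of code of your own. Each camera call takes 0.05 s, during which the arm holds its last target. There are 200 camera calls.

## Working session

There is one attempt and no reset: what is moved stays moved. The work goes in short steps, Python scripts to look and compute and a tool call to move; the robot and the scene stay as the last step left them, time stands still between calls to the robot, and variables do not carry over. Pictures are saved under pics/ and viewed, at most 10 in all, crops included, and the job is handed in when it is done.

Besides the shell and the picture viewer there is one more tool, called after "Call:" by a JSON object that holds its "name" and its "arguments", one argument or row to a line. jog_arm: Moves the arm, as the interface text tells. Its arguments: {"type":"object","properties":{"rows":{"type":"array"}},"required":["rows"]}

```bash
ls; mkdir -p pics
python3 - <<'E'
from rig import r,cams,job
import cv2,numpy as np
for n in("scene","top"):
    im=cams.capture(n); cv2.imwrite(f"pics/{n}0.png",im[:,:,::-1]); p=cams.camera_params(n); print(n,p)
s=r.read_state(); print(s['time'],s['tcp_pos'],s['orientation'],s['finger_gap'])
E
```

```text
pics
scene {'K': array([[437.24421531,   0.        , 316.04880937],
       [  0.        , 437.24421531, 235.90116248],
       [  0.        ,   0.        ,   1.        ]]), 'k1': -0.014010210632733366, 'R': array([[-0.51222056, -0.85882026, -0.00760626],
       [-0.6570175 ,  0.39753371, -0.64054271],
       [ 0.5531348 , -0.3231017 , -0.76788488]]), 't': array([0.38705523, 0.41857453, 0.56634867])}
top {'K': array([[449.42353692,   0.        , 331.85531873],
       [  0.        , 449.42353692, 245.52824665],
       [  0.        ,   0.        ,   1.        ]]), 'k1': -0.027584406847900336, 'R': array([[ 0.02642065, -0.99962572, -0.00709692],
       [-0.98943845, -0.02513788, -0.14275727],
       [ 0.14252544,  0.01079371, -0.98973228]]), 't': array([0.06749026, 0.64073171, 0.82111591])}
0.1 [0.17134147 0.49587733 0.22612949] [-2.09505734e-04  1.65664182e-01  9.86182001e-01 -6.28866646e-04] 0.0919679424303404
```

View pics/top0.png

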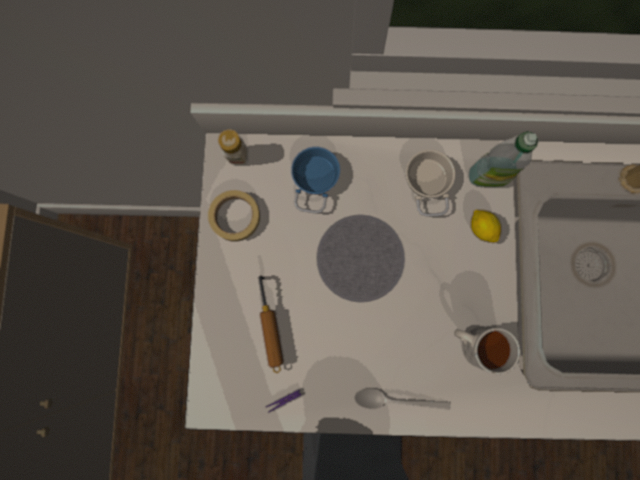

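View pics/scene0.png

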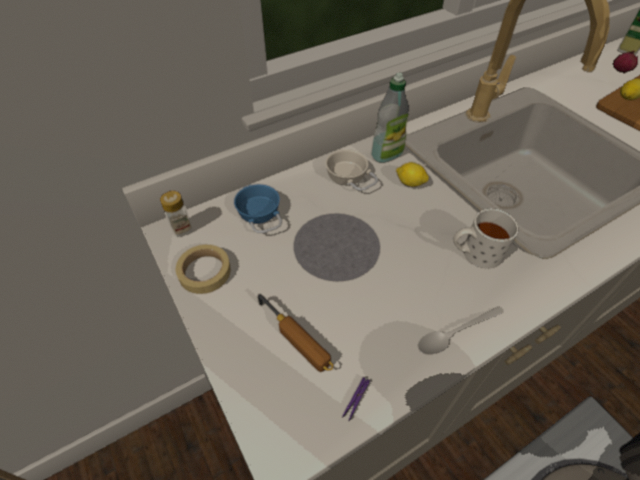

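Top view: blue dish centre about (316,172) with its loop at (314,203), white dish (431,175), mat (361,258), hook handle (272,337) with the prong at (263,277). The scene view agrees. Next I measure these.

```bash
cat > h.py <<'E'
import numpy as np,cv2
from rig import r,cams,job
def ray(n,uv,z):
    p=cams.camera_params(n);K,R,t=p['K'],p['R'],p['t']
    q=cv2.undistortPoints(np.array(uv,float).reshape(-1,1,2),K,np.array([p['k1'],0,0,0.]))[:,0]
    d=np.c_[q,np.ones(len(q))]@R; c=-R.T@t
    return (c+d*((z-c[2])/d[:,2])[:,None])[:,:2]
def proj(n,X):
    p=cams.camera_params(n)
    return cv2.projectPoints(np.array(X,float).reshape(-1,3),cv2.Rodrigues(p['R'])[0],p['t'],p['K'],np.array([p['k1'],0,0,0.]))[0][:,0]
def big(mask,roi):
    m=np.zeros_like(mask);x0,y0,x1,y1=roi;m[y0:y1,x0:x1]=mask[y0:y1,x0:x1]
    return max(cv2.findContours(m,0,1)[0],key=cv2.contourArea)
E
python3 - <<'E'
from h import *
ims={n:cv2.imread(f"pics/{n}0.png") for n in("scene","top")}
def hsv(n): return cv2.cvtColor(ims[n],cv2.COLOR_BGR2HSV)
for n,roi in(("top",(280,140,350,205)),("scene",(225,180,290,230))):
    c=big(cv2.inRange(hsv(n),(95,90,30),(125,255,255)),roi); h=cv2.convexHull(c)
    w=ray(n,h[:,0],.036).astype(np.float32); print(n,'blue rim',cv2.minEnclosingCircle(w))
for n,roi in(("top",(310,205,415,310)),("scene",(280,205,390,285))):
    g=cv2.cvtColor(ims[n],cv2.COLOR_BGR2GRAY); print(g[258,361] if n=='top' else g[245,336])
    c=big(cv2.inRange(g,60,125),roi); w=ray(n,cv2.convexHull(c)[:,0],.001).astype(np.float32); print(n,'mat',cv2.minEnclosingCircle(w))
for n,roi in(("top",(250,295,295,375)),("scene",(270,310,340,375))):
    c=big(cv2.inRange(hsv(n),(3,110,40),(20,255,255)),roi)
    w=ray(n,c[:,0],.025).astype(np.float32); print(n,'handle',cv2.minAreaRect(w), cv2.boxPoints(cv2.minAreaRect(w)))
print('loop',ray('top',[[314,203],[297,205],[331,208],[315,211]],.029))
print('prong/rod end top',ray('top',[[263,277]],.035),ray('scene',[[261,298]],.035))
print('white',ray('top',[[431,175]],.036))
t=ims['top'];a=cv2.resize(t[130:230,275:375],None,fx=4,fy=4,interpolation=2);b=cv2.resize(t[250:380,235:305],(323,600),interpolation=2)
o=np.zeros((600,760,3),np.uint8);o[:400,:400]=a;o[:,420:743]=b;cv2.imwrite('pics/c1.png',o)
E
```

```text
top blue rim ((0.7918943762779236, 0.12146931141614914), 0.04780837520956993)
scene blue rim ((0.7878366112709045, 0.13121040165424347), 0.05599897727370262)
81
top mat ((0.6225336790084839, 0.026441292837262154), 0.09032051265239716)
85
scene mat ((0.6255202293395996, 0.02860342524945736), 0.09023731201887131)
top handle ((0.4641754627227783, 0.19732196629047394), (0.11910442262887955, 0.027229057624936104), 12.667391777038574) [[0.40308726 0.19754586]
 [0.40905833 0.17097956]
 [0.52526367 0.19709808]
 [0.5192926  0.22366437]]
scene handle ((0.4635412096977234, 0.2007877230644226), (0.13650473952293396, 0.03264330327510834), 12.64432144165039) [[0.3933713  0.20177323]
 [0.4005169  0.1699216 ]
 [0.5337111  0.19980222]
 [0.52656555 0.23165384]]
loop [[0.726117   0.12217111]
 [0.72119893 0.15598313]
 [0.71674341 0.08795882]
 [0.70984632 0.11965232]]
prong/rod end top [[0.57535297 0.21604367]] [[0.5700238  0.22509906]]
white [[ 0.78766471 -0.11018267]]
```

View pics/c1.png

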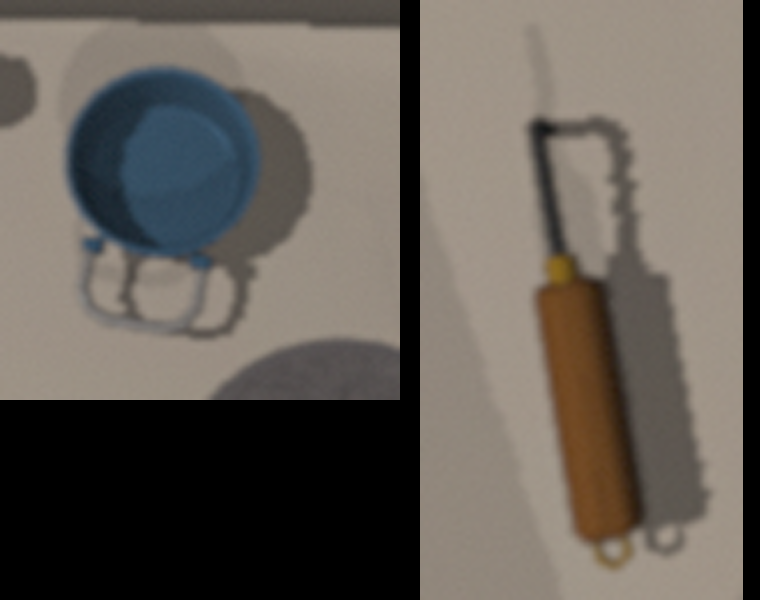

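The crop shows the blue bowl centred at (316,170), loop legs at (296.5,201) and (327,202), and the outer wire at (313.7,211). The handle runs from (275.7,366) to (268,312) and the rod end is at (261,277.5).

```bash
cat >> h.py <<'E'
from scipy.spatial.transform import Rotation as Ro
def go(pos,yaw=None):
    """tool-axis shift and wz to bring TCP to pos, hook x axis (= -tool x) to yaw"""
    s=r.read_state(); q=s['orientation']; R=Ro.from_quat([q[1],q[2],q[3],q[0]]).as_matrix()
    cy=np.arctan2(-R[1,0],-R[0,0]); d=R.T@(np.array(pos)-s['tcp_pos'])
    print('t',round(s['time'],2),'tcp',s['tcp_pos'].round(4),'yaw',cy.round(3),'tilt',R[:,2].round(3),'gap',round(s['finger_gap'],4),'F',np.round(s['ft_force'],1))
    print('shift',d.round(4),'wz',None if yaw is None else round(-(yaw-cy),3))
E
python3 - <<'E'
from h import *
C=ray('top',[[316,170.3]],.036)[0];O=ray('top',[[313.7,211]],.027)[0];L=ray('top',[[296.5,201],[327,202]],.027)
print('dish',C,'outer',O,np.linalg.norm(C-O),np.degrees(np.arctan2(*(C-O)[::-1])),'legs',L, np.degrees(np.arctan2(*(L[0]-L[1])[::-1]))-90)
H=ray('top',[[275.7,366],[268,312]],.034);T=ray('top',[[261,277.5]],.034)[0];m=H.mean(0);print('handle',H,m,np.linalg.norm(H[1]-H[0]),np.degrees(np.arctan2(*(H[1]-H[0])[::-1])),'rod',T,np.linalg.norm(T-m),np.degrees(np.arctan2(*(T-m)[::-1])))
go([.472,.1985,.08],.215)
E
```

```text
dish [0.79164393 0.11995864] outer [0.71022698 0.12235019] 0.08145207076540219 -1.6825299397882045 legs [[0.72984835 0.15748233]
 [0.72928882 0.09632186]] -0.5241639961623576
handle [[0.40780121 0.184254  ]
 [0.50847381 0.20339582]] [0.45813751 0.19382491] 0.10247624382866438 10.765672453686149 rod [0.57434883 0.22005028] 0.11913371210079246 12.71690037267462
t 0.1 tcp [0.1713 0.4959 0.2261] yaw -0.333 tilt [-0.001 -0.001 -1.   ] gap 0.092 F [-0.  -0.2 -0.5]
shift [-0.3814 -0.1826  0.1463] wz -0.548
```

Call:
{"name": "jog_arm", "arguments": {
  "rows": [
    {"x": -0.04, "y": -0.018, "z": 0, "wz": -0.06},
    {"x": -0.08, "y": -0.037, "z": 0, "wz": -0.15},
    {"x": -0.12, "y": -0.056, "z": 0, "wz": -0.27},
    {"x": -0.16, "y": -0.075, "z": 0.01, "wz": -0.4},
    {"x": -0.2, "y": -0.095, "z": 0.03, "wz": -0.5}
  ]
}}

```text
schema error: expected keys x, y, z, wx, wy, wz, jaw
```

```bash
python3 -c "
from h import *
go([.470,.197,.08],.213)"
```

```text
t 0.1 tcp [0.1713 0.4959 0.2261] yaw -0.333 tilt [-0.001 -0.001 -1.   ] gap 0.092 F [-0.  -0.2 -0.5]
shift [-0.38   -0.1847  0.1463] wz -0.546
```

Call:
{"name": "jog_arm", "arguments": {
  "rows": [
    {"x": -0.04, "y": -0.018, "z": 0, "wx": 0, "wy": 0, "wz": -0.06, "jaw": 1},
    {"x": -0.08, "y": -0.037, "z": 0, "wx": 0, "wy": 0, "wz": -0.15, "jaw": 1},
    {"x": -0.12, "y": -0.056, "z": 0, "wx": 0, "wy": 0, "wz": -0.27, "jaw": 1},
    {"x": -0.16, "y": -0.075, "z": 0.01, "wx": 0, "wy": 0, "wz": -0.4, "jaw": 1},
    {"x": -0.2, "y": -0.095, "z": 0.03, "wx": 0, "wy": 0, "wz": -0.5, "jaw": 1}
  ]
}}

```text
time: 0.6
tcp_pos: [0.3311, 0.3404, 0.1974]
orientation: [0.001, -0.086, 0.996, 0.001]
ft_force: [0.9, 0.9, -0.2]
finger_gap: 0.0918
grip_force: 0.0
```

```bash
python3 -c "
from h import *
go([.470,.197,.08],.213)"
```

```text
t 0.6 tcp [0.3311 0.3404 0.1974] yaw 0.173 tilt [ 0.003  0.002 -1.   ] gap 0.0918 F [ 0.9  0.9 -0.2]
shift [-0.1119 -0.1653  0.1175] wz -0.04
```

Call:
{"name": "jog_arm", "arguments": {
  "rows": [
    {"x": -0.025, "y": -0.037, "z": 0.02, "wx": 0, "wy": 0, "wz": -0.02, "jaw": 0.8},
    {"x": -0.05, "y": -0.074, "z": 0.045, "wx": 0, "wy": 0, "wz": -0.04, "jaw": 0.8},
    {"x": -0.075, "y": -0.111, "z": 0.07, "wx": 0, "wy": 0, "wz": -0.04, "jaw": 0.8},
    {"x": -0.1, "y": -0.148, "z": 0.095, "wx": 0, "wy": 0, "wz": -0.04, "jaw": 0.8},
    {"x": -0.112, "y": -0.165, "z": 0.117, "wx": 0, "wy": 0, "wz": -0.04, "jaw": 0.8}
  ]
}}

```text
time: 1.1
tcp_pos: [0.4692, 0.1946, 0.0785]
orientation: [0.0, -0.102, 0.995, -0.0]
ft_force: [-0.7, 0.1, 0.5]
finger_gap: 0.0733
grip_force: 0.0
```

```bash
python3 -c "
from h import *
go([.470,.197,.006],.213)"
```

```text
t 1.1 tcp [0.4692 0.1946 0.0785] yaw 0.205 tilt [ 0.001 -0.    -1.   ] gap 0.0733 F [-0.7  0.1  0.5]
shift [-0.0012  0.0022  0.0725] wz -0.008
```

Call:
{"name": "jog_arm", "arguments": {
  "rows": [
    {"x": -0.001, "y": 0.001, "z": 0.02, "wx": 0, "wy": 0, "wz": 0, "jaw": 0.8},
    {"x": -0.001, "y": 0.001, "z": 0.045, "wx": 0, "wy": 0, "wz": 0, "jaw": 0.8},
    {"x": -0.001, "y": 0.001, "z": 0.062, "wx": 0, "wy": 0, "wz": 0, "jaw": 0.8},
    {"x": -0.001, "y": 0.001, "z": 0.071, "wx": 0, "wy": 0, "wz": 0, "jaw": 0.8},
    {"x": -0.001, "y": 0.001, "z": 0.071, "wx": 0, "wy": 0, "wz": 0, "jaw": 0.6}
  ]
}}

```text
time: 1.6
tcp_pos: [0.4673, 0.198, 0.0076]
orientation: [-0.001, -0.103, 0.995, -0.0]
ft_force: [-0.6, 0.2, -0.3]
finger_gap: 0.0692
grip_force: 0.0
```

Call:
{"name": "jog_arm", "arguments": {
  "rows": [
    {"x": 0, "y": 0, "z": 0, "wx": 0, "wy": 0, "wz": 0, "jaw": 0.3},
    {"x": 0, "y": 0, "z": 0, "wx": 0, "wy": 0, "wz": 0, "jaw": 0.0},
    {"x": 0, "y": 0, "z": 0, "wx": 0, "wy": 0, "wz": 0, "jaw": 0.0},
    {"x": 0, "y": 0, "z": 0, "wx": 0, "wy": 0, "wz": 0, "jaw": 0.0},
    {"x": 0, "y": 0, "z": 0, "wx": 0, "wy": 0, "wz": 0, "jaw": 0.0}
  ]
}}

```text
time: 2.1
tcp_pos: [0.4683, 0.1983, 0.0091]
orientation: [0.0, -0.103, 0.995, 0.0]
ft_force: [0.1, -0.3, 0.8]
finger_gap: 0.03
grip_force: 0.0
```

```bash
python3 -c "
from h import *
go([.600,.119,.078],.05)"
```

```text
t 2.1 tcp [0.4683 0.1983 0.0091] yaw 0.207 tilt [ 0.001  0.    -1.   ] gap 0.03 F [ 0.1 -0.3  0.8]
shift [-0.1126 -0.1047 -0.0689] wz 0.157
```

Call:
{"name": "jog_arm", "arguments": {
  "rows": [
    {"x": 0, "y": 0, "z": 0, "wx": 0, "wy": 0, "wz": 0, "jaw": 0.0},
    {"x": 0, "y": 0, "z": 0, "wx": 0, "wy": 0, "wz": 0, "jaw": 0.0},
    {"x": 0, "y": 0, "z": 0, "wx": 0, "wy": 0, "wz": 0, "jaw": 0.0},
    {"x": 0, "y": 0, "z": 0, "wx": 0, "wy": 0, "wz": 0, "jaw": 0.0},
    {"x": 0, "y": 0, "z": 0, "wx": 0, "wy": 0, "wz": 0, "jaw": 0.0}
  ]
}}

```text
time: 2.6
tcp_pos: [0.4683, 0.1983, 0.009]
orientation: [0.0, -0.103, 0.995, 0.0]
ft_force: [-0.9, -0.5, 5.1]
finger_gap: 0.0278
grip_force: 29.9
```

Call:
{"name": "jog_arm", "arguments": {
  "rows": [
    {"x": 0, "y": 0, "z": -0.01, "wx": 0, "wy": 0, "wz": 0, "jaw": 0.0},
    {"x": 0, "y": 0, "z": -0.025, "wx": 0, "wy": 0, "wz": 0, "jaw": 0.0},
    {"x": 0, "y": 0, "z": -0.04, "wx": 0, "wy": 0, "wz": 0, "jaw": 0.0},
    {"x": 0, "y": 0, "z": -0.055, "wx": 0, "wy": 0, "wz": 0, "jaw": 0.0},
    {"x": 0, "y": 0, "z": -0.07, "wx": 0, "wy": 0, "wz": 0, "jaw": 0.0}
  ]
}}

```text
time: 3.1
tcp_pos: [0.4679, 0.1981, 0.0795]
orientation: [-0.0, -0.103, 0.995, -0.0]
ft_force: [0.4, 0.5, -1.4]
finger_gap: 0.0278
grip_force: 29.9
```

```bash
python3 -c "
from h import *
go([.600,.119,.08],.05)
im=cams.capture('top');cv2.imwrite('pics/top1.png',im[:,:,::-1])
im=cams.capture('scene');cv2.imwrite('pics/scene1.png',im[:,:,::-1])"
```

```text
t 3.1 tcp [0.4679 0.1981 0.0795] yaw 0.207 tilt [-0.001 -0.    -1.   ] gap 0.0278 F [ 0.4  0.5 -1.4]
shift [-0.113  -0.1046 -0.0006] wz 0.157
```

View pics/scene1.png

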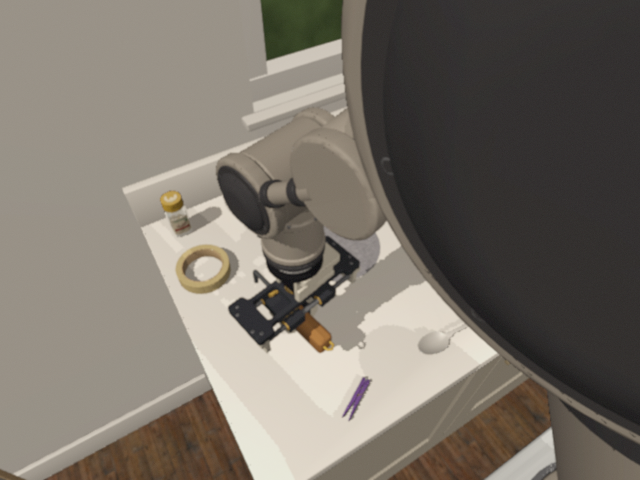

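Scene view: the hook is held and looks level, with its prong visible around (256,275) and the handle's rear end at (330,348). Next I look from the top.

```bash
python3 -c "
from h import *
t=cv2.imread('pics/top1.png');s=cv2.imread('pics/scene1.png')
o=np.zeros((600,800,3),np.uint8);o[:480,:400]=cv2.resize(s[240:360,220:320],(400,480),interpolation=2);o[:,420:800]=cv2.resize(t[180:380,200:327],(380,600),interpolation=2);cv2.imwrite('pics/c2.png',o)"
```

```text
(no output)
```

View pics/c2.png

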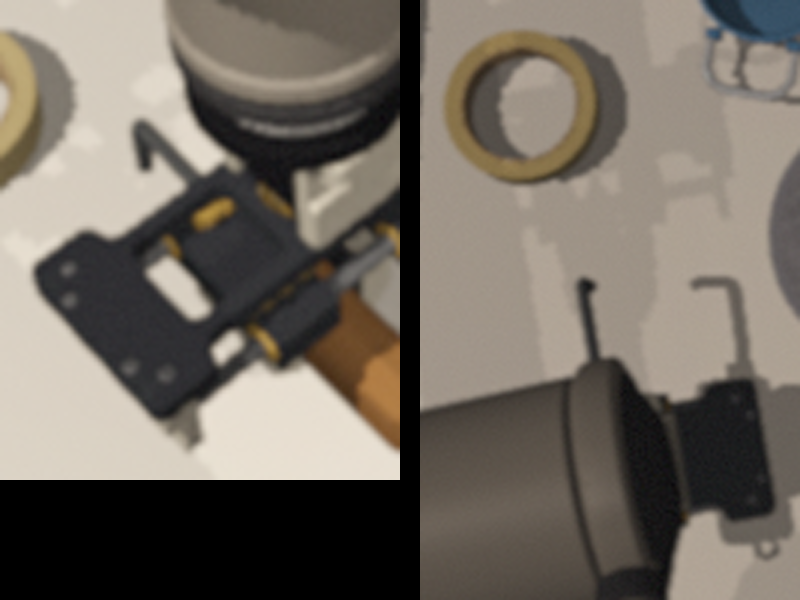

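The crop shows the prong tip at scene pixel (256.3,281.5) and the rod's outer bend at top pixel (255.5,274.5).

```bash
python3 -c "
from h import *
print(ray('scene',[[256.3,281]],.072),ray('scene',[[255.5,272.5]],.106),ray('top',[[255.7,275]],.106),ray('top',[[256.5,276.5]],.075))
print('pred',.468+.111*np.cos(.21),.198+.111*np.sin(.21))
go([.605,.120,.08],.05)"
```

```text
[[0.58268727 0.22366614]] [[0.57612761 0.22407616]] [[0.57365527 0.21771387]] [[0.57318906 0.22164163]]
pred 0.5765614315343804 0.22113904888291705
t 3.2 tcp [0.4693 0.1985 0.0806] yaw 0.207 tilt [ 0.004  0.001 -1.   ] gap 0.0278 F [ 0.1 -0.  -1.6]
shift [-0.1167 -0.1048  0.001 ] wz 0.157
```

Call:
{"name": "jog_arm", "arguments": {
  "rows": [
    {"x": -0.02, "y": -0.016, "z": 0, "wx": 0, "wy": 0, "wz": 0.04, "jaw": 0},
    {"x": -0.05, "y": -0.041, "z": 0, "wx": 0, "wy": 0, "wz": 0.09, "jaw": 0},
    {"x": -0.08, "y": -0.066, "z": 0, "wx": 0, "wy": 0, "wz": 0.14, "jaw": 0},
    {"x": -0.11, "y": -0.09, "z": 0, "wx": 0, "wy": 0, "wz": 0.19, "jaw": 0},
    {"x": -0.13, "y": -0.1065, "z": 0, "wx": 0, "wy": 0, "wz": 0.207, "jaw": 0}
  ]
}}

```text
time: 3.7
tcp_pos: [0.6189, 0.1192, 0.0776]
orientation: [-0.0, 0.001, 1.0, -0.0]
ft_force: [-0.2, -1.2, -1.7]
finger_gap: 0.0282
grip_force: 29.9
```

```bash
python3 -c "
from h import *
go([.618,.121,.08],0)
t=cams.capture('top')[:,:,::-1];s=cams.capture('scene')[:,:,::-1]
go([.618,.121,.08],0)
o=np.zeros((400,800,3),np.uint8);o[:,:395]=cv2.resize(s[170:270,210:310],(395,400),interpolation=2);o[:,400:]=cv2.resize(t[130:230,265:365],(400,400),interpolation=2);cv2.imwrite('pics/c3.png',o)"
```

```text
t 3.7 tcp [0.6189 0.1192 0.0776] yaw -0.002 tilt [-0. -0. -1.] gap 0.0282 F [-0.2 -1.2 -1.7]
shift [ 0.0009  0.0018 -0.0024] wz -0.002
t 3.8 tcp [0.6196 0.1185 0.0774] yaw -0.003 tilt [ 0.001 -0.    -1.   ] gap 0.0279 F [ 0.1  0.4 -1.3]
shift [ 0.0016  0.0025 -0.0026] wz -0.003
```

View pics/c3.png

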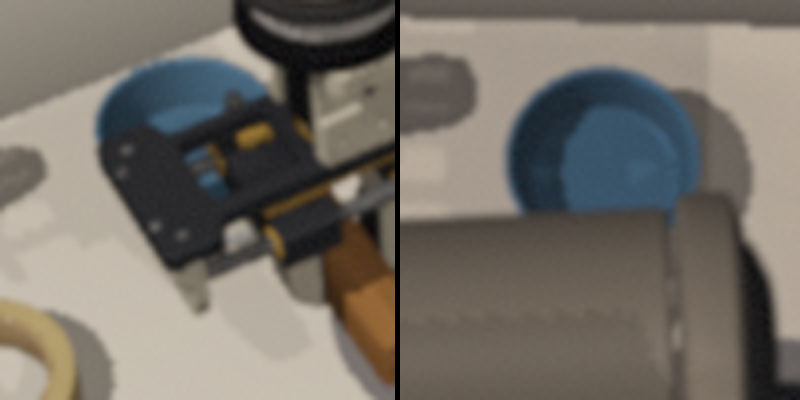

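Dish rim is still in place; the loop is hidden by the wrist, so I go on the measured geometry and watch the force.

Call:
{"name": "jog_arm", "arguments": {
  "rows": [
    {"x": 0.0, "y": 0.002, "z": 0.015, "wx": 0, "wy": 0, "wz": 0, "jaw": 0},
    {"x": 0.0, "y": 0.002, "z": 0.025, "wx": 0, "wy": 0, "wz": 0, "jaw": 0},
    {"x": 0.0, "y": 0.002, "z": 0.033, "wx": 0, "wy": 0, "wz": 0, "jaw": 0},
    {"x": 0.0, "y": 0.002, "z": 0.04, "wx": 0, "wy": 0, "wz": 0, "jaw": 0},
    {"x": 0.0, "y": 0.002, "z": 0.044, "wx": 0, "wy": 0, "wz": 0, "jaw": 0}
  ]
}}

```text
time: 4.3
tcp_pos: [0.6166, 0.1232, 0.0338]
orientation: [-0.001, -0.0, 1.0, -0.0]
ft_force: [0.5, -0.0, -1.7]
finger_gap: 0.028
grip_force: 29.9
```

Call:
{"name": "jog_arm", "arguments": {
  "rows": [
    {"x": 0.0, "y": 0, "z": 0.004, "wx": 0, "wy": 0, "wz": 0, "jaw": 0},
    {"x": 0.0, "y": 0, "z": 0.008, "wx": 0, "wy": 0, "wz": 0, "jaw": 0},
    {"x": 0.0, "y": 0, "z": 0.012, "wx": 0, "wy": 0, "wz": 0, "jaw": 0},
    {"x": 0.0, "y": 0, "z": 0.015, "wx": 0, "wy": 0, "wz": 0, "jaw": 0},
    {"x": 0.0, "y": 0, "z": 0.015, "wx": 0, "wy": 0, "wz": 0, "jaw": 0}
  ]
}}

```text
time: 4.8
tcp_pos: [0.617, 0.1227, 0.0193]
orientation: [-0.0, -0.0, 1.0, 0.0]
ft_force: [0.5, 0.2, -1.5]
finger_gap: 0.0279
grip_force: 29.9
```

```bash
python3 -c "
import numpy as np
from scipy.optimize import fsolve
d0=np.array([.791,.121]);p0=np.array([.715,.1225]);m=np.array([.624,.0275])
def run(e):
    d=d0.copy()
    for s in np.linspace(0,1,400):
        p=p0+s*(e-p0);v=d-p;d=p+v/np.linalg.norm(v)*.076
    return d
e=fsolve(lambda e:run(e)-m,[.556,-.01]);print(e,run(e),e-np.array([.727,.1225]))
from h import *
go([e[0]-.11,e[1]+.0003,.019],0)"
```

```text
[ 0.56684678 -0.022595  ] [0.624  0.0275] [-0.16015322 -0.145095  ]
t 4.8 tcp [0.617  0.1227 0.0193] yaw 0.0 tilt [-0.001  0.    -1.   ] gap 0.0279 F [ 0.5  0.2 -1.5]
shift [ 0.1602 -0.145   0.0004] wz 0.0
```

Call:
{"name": "jog_arm", "arguments": {
  "rows": [
    {"x": 0.004, "y": 0, "z": 0, "wx": 0, "wy": 0, "wz": 0, "jaw": 0},
    {"x": 0.008, "y": 0, "z": 0, "wx": 0, "wy": 0, "wz": 0, "jaw": 0},
    {"x": 0.012, "y": 0, "z": 0, "wx": 0, "wy": 0, "wz": 0, "jaw": 0},
    {"x": 0.016, "y": -0.004, "z": 0, "wx": 0, "wy": 0, "wz": 0, "jaw": 0},
    {"x": 0.02, "y": -0.008, "z": 0, "wx": 0, "wy": 0, "wz": 0, "jaw": 0}
  ]
}}

```text
time: 5.3
tcp_pos: [0.5972, 0.1145, 0.02]
orientation: [0.0, -0.0, 1.0, 0.0]
ft_force: [1.3, -1.2, -1.5]
finger_gap: 0.028
grip_force: 29.9
```

Call:
{"name": "jog_arm", "arguments": {
  "rows": [
    {"x": 0.005, "y": -0.005, "z": 0, "wx": 0, "wy": 0, "wz": 0, "jaw": 0},
    {"x": 0.01, "y": -0.01, "z": 0, "wx": 0, "wy": 0, "wz": 0, "jaw": 0},
    {"x": 0.016, "y": -0.016, "z": 0, "wx": 0, "wy": 0, "wz": 0, "jaw": 0},
    {"x": 0.022, "y": -0.022, "z": 0, "wx": 0, "wy": 0, "wz": 0, "jaw": 0},
    {"x": 0.027, "y": -0.027, "z": 0, "wx": 0, "wy": 0, "wz": 0, "jaw": 0}
  ]
}}

```text
time: 5.8
tcp_pos: [0.5699, 0.0872, 0.0198]
orientation: [0.0, 0.0, 1.0, 0.0]
ft_force: [2.2, 0.6, -2.2]
finger_gap: 0.0277
grip_force: 29.9
```

```bash
cat >> h.py <<'E'
def blue():
    for n in('top','scene'):
        h=cv2.cvtColor(cams.capture(n),cv2.COLOR_RGB2HSV);m=cv2.inRange(h,(95,90,30),(125,255,255));m[:,450:]=0;m[:100]=0
        c=max(cv2.findContours(m,0,1)[0],key=cv2.contourArea);w=ray(n,cv2.convexHull(c)[:,0],.036).astype(np.float32)
        print(n,'blue',cv2.minEnclosingCircle(w),w.min(0),w.max(0))
E
python3 -c "
from h import *
go([.457,-.022,.019],0);blue()"
```

```text
t 5.8 tcp [0.5699 0.0872 0.0198] yaw -0.0 tilt [ 0.  0. -1.] gap 0.0277 F [ 2.2  0.6 -2.2]
shift [ 0.1129 -0.1092  0.0008] wz -0.0
top blue ((0.7524489164352417, 0.11292558908462524), 0.04729899391531944) [0.70637006 0.06681851] [0.7987908  0.15887979]
scene blue ((0.7463705539703369, 0.1197931319475174), 0.054657451808452606) [0.69335574 0.06965772] [0.8002985  0.16298518]
```

Hooked: the dish has moved from x≈0.791 to 0.752 and is trailing. Continuing.

Call:
{"name": "jog_arm", "arguments": {
  "rows": [
    {"x": 0.006, "y": -0.006, "z": 0, "wx": 0, "wy": 0, "wz": 0, "jaw": 0},
    {"x": 0.013, "y": -0.013, "z": 0, "wx": 0, "wy": 0, "wz": 0, "jaw": 0},
    {"x": 0.02, "y": -0.02, "z": 0, "wx": 0, "wy": 0, "wz": 0, "jaw": 0},
    {"x": 0.027, "y": -0.027, "z": 0, "wx": 0, "wy": 0, "wz": 0, "jaw": 0},
    {"x": 0.034, "y": -0.034, "z": 0, "wx": 0, "wy": 0, "wz": 0, "jaw": 0}
  ]
}}

```text
time: 6.4
tcp_pos: [0.5357, 0.0531, 0.0198]
orientation: [0.0, -0.0, 1.0, 0.0]
ft_force: [2.3, 1.2, -0.4]
finger_gap: 0.0278
grip_force: 29.9
```

Call:
{"name": "jog_arm", "arguments": {
  "rows": [
    {"x": 0.007, "y": -0.007, "z": 0, "wx": 0, "wy": 0, "wz": 0, "jaw": 0},
    {"x": 0.014, "y": -0.014, "z": 0, "wx": 0, "wy": 0, "wz": 0, "jaw": 0},
    {"x": 0.021, "y": -0.021, "z": 0, "wx": 0, "wy": 0, "wz": 0, "jaw": 0},
    {"x": 0.028, "y": -0.028, "z": 0, "wx": 0, "wy": 0, "wz": 0, "jaw": 0},
    {"x": 0.034, "y": -0.034, "z": 0, "wx": 0, "wy": 0, "wz": 0, "jaw": 0}
  ]
}}

```text
time: 6.9
tcp_pos: [0.5016, 0.0191, 0.0197]
orientation: [-0.0, -0.0, 1.0, 0.0]
ft_force: [1.1, 1.6, 0.3]
finger_gap: 0.0279
grip_force: 30.0
```

```bash
python3 -c "
from h import *
go([.457,-.022,.019],0);blue()"
```

```text
t 6.9 tcp [0.5016 0.0191 0.0197] yaw 0.0 tilt [-0.  0. -1.] gap 0.0279 F [1.1 1.6 0.3]
shift [ 0.0446 -0.0411  0.0007] wz 0.0
top blue ((0.6659332513809204, 0.06814222037792206), 0.05227024108171463) [0.61403716 0.01957911] [0.7157703  0.11642893]
scene blue ((0.6638376116752625, 0.0760180875658989), 0.05451067164540291) [0.6100906 0.0241938] [0.71772987 0.12202936]
```

Call:
{"name": "jog_arm", "arguments": {
  "rows": [
    {"x": 0.005, "y": -0.005, "z": 0, "wx": 0, "wy": 0, "wz": 0, "jaw": 0},
    {"x": 0.011, "y": -0.011, "z": 0, "wx": 0, "wy": 0, "wz": 0, "jaw": 0},
    {"x": 0.017, "y": -0.017, "z": 0, "wx": 0, "wy": 0, "wz": 0, "jaw": 0},
    {"x": 0.023, "y": -0.023, "z": 0, "wx": 0, "wy": 0, "wz": 0, "jaw": 0},
    {"x": 0.028, "y": -0.028, "z": 0, "wx": 0, "wy": 0, "wz": 0, "jaw": 0}
  ]
}}

```text
time: 7.5
tcp_pos: [0.4738, -0.0088, 0.0197]
orientation: [0.0, -0.0, 1.0, 0.0]
ft_force: [2.0, 1.3, -1.0]
finger_gap: 0.0282
grip_force: 30.0
```

Call:
{"name": "jog_arm", "arguments": {
  "rows": [
    {"x": 0.004, "y": -0.004, "z": 0, "wx": 0, "wy": 0, "wz": 0, "jaw": 0},
    {"x": 0.008, "y": -0.007, "z": 0, "wx": 0, "wy": 0, "wz": 0, "jaw": 0},
    {"x": 0.012, "y": -0.01, "z": 0, "wx": 0, "wy": 0, "wz": 0, "jaw": 0},
    {"x": 0.015, "y": -0.012, "z": 0, "wx": 0, "wy": 0, "wz": 0, "jaw": 0},
    {"x": 0.015, "y": -0.012, "z": 0, "wx": 0, "wy": 0, "wz": 0, "jaw": 0}
  ]
}}

```text
time: 8.0
tcp_pos: [0.4588, -0.0205, 0.0197]
orientation: [-0.0, 0.0, 1.0, 0.0]
ft_force: [-0.2, 1.1, -1.3]
finger_gap: 0.028
grip_force: 29.9
```

```bash
python3 -c "
from h import *
go([.457,-.022,.019],0);blue()
t=cams.capture('top')[:,:,::-1];s=cams.capture('scene')[:,:,::-1]
o=np.zeros((400,800,3),np.uint8);o[:,:395]=cv2.resize(s[180:300,260:380],(395,400),interpolation=2);o[:,400:]=cv2.resize(t[190:330,290:430],(400,400),interpolation=2);cv2.imwrite('pics/c4.png',o)"
```

```text
t 8.0 tcp [ 0.4588 -0.0205  0.0197] yaw -0.0 tilt [-0.001  0.    -1.   ] gap 0.028 F [-0.2  1.1 -1.3]
shift [ 0.0018 -0.0015  0.0007] wz -0.0
top blue ((0.623029887676239, 0.028925497084856033), 0.05297643318772316) [ 0.5703776  -0.01991071] [0.67450356 0.07796912]
scene blue ((0.6224172115325928, 0.03608760982751846), 0.05503280088305473) [ 0.5676503  -0.01537055] [0.6773441  0.08586532]
```

View pics/c4.png

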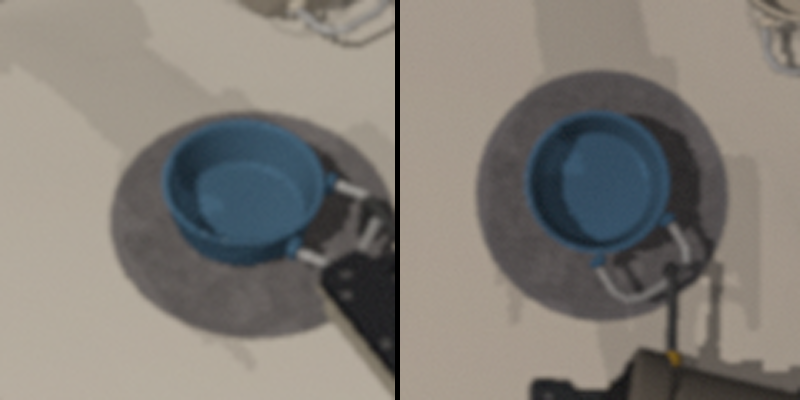

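The dish stands well centred on the mat (centre about 4 mm off), with the prong in the loop's corner at (672,268). I back it off the wire and lift it straight out.

Call:
{"name": "jog_arm", "arguments": {
  "rows": [
    {"x": -0.003, "y": 0.004, "z": 0, "wx": 0, "wy": 0, "wz": 0, "jaw": 0},
    {"x": -0.005, "y": 0.008, "z": 0, "wx": 0, "wy": 0, "wz": 0, "jaw": 0},
    {"x": -0.005, "y": 0.008, "z": 0, "wx": 0, "wy": 0, "wz": 0, "jaw": 0},
    {"x": -0.005, "y": 0.008, "z": -0.005, "wx": 0, "wy": 0, "wz": 0, "jaw": 0},
    {"x": -0.005, "y": 0.008, "z": -0.012, "wx": 0, "wy": 0, "wz": 0, "jaw": 0}
  ]
}}

```text
time: 8.7
tcp_pos: [0.464, -0.0122, 0.0319]
orientation: [-0.0, -0.0, 1.0, 0.0]
ft_force: [0.3, 0.1, -2.0]
finger_gap: 0.0279
grip_force: 29.9
```

Call:
{"name": "jog_arm", "arguments": {
  "rows": [
    {"x": 0, "y": 0, "z": -0.01, "wx": 0, "wy": 0, "wz": 0, "jaw": 0},
    {"x": 0, "y": 0, "z": -0.02, "wx": 0, "wy": 0, "wz": 0, "jaw": 0},
    {"x": 0, "y": 0, "z": -0.03, "wx": 0, "wy": 0, "wz": 0, "jaw": 0},
    {"x": 0, "y": 0, "z": -0.045, "wx": 0, "wy": 0, "wz": 0, "jaw": 0},
    {"x": 0, "y": 0, "z": -0.06, "wx": 0, "wy": 0, "wz": 0, "jaw": 0}
  ]
}}

```text
time: 9.2
tcp_pos: [0.4643, -0.0123, 0.0929]
orientation: [0.0, -0.0, 1.0, -0.0]
ft_force: [0.9, 0.0, -1.4]
finger_gap: 0.0279
grip_force: 29.9
```

```bash
python3 -c "
from h import *
go([.468,.198,.085],.207);blue()"
```

```text
t 9.2 tcp [ 0.4643 -0.0123  0.0929] yaw 0.0 tilt [ 0. -0. -1.] gap 0.0279 F [ 0.9  0.  -1.4]
shift [-0.0037  0.2103  0.0079] wz -0.207
top blue ((0.623029887676239, 0.028925497084856033), 0.05297643318772316) [ 0.5703776  -0.01991071] [0.67450356 0.07791902]
scene blue ((0.6226165294647217, 0.036138106137514114), 0.055227577686309814) [ 0.5676503  -0.01404169] [0.67758274 0.08546369]
```

Call:
{"name": "jog_arm", "arguments": {
  "rows": [
    {"x": 0.0, "y": 0.03, "z": 0, "wx": 0, "wy": 0, "wz": 0, "jaw": 0},
    {"x": 0.0, "y": 0.075, "z": 0, "wx": 0, "wy": 0, "wz": -0.05, "jaw": 0},
    {"x": 0.0, "y": 0.12, "z": 0, "wx": 0, "wy": 0, "wz": -0.1, "jaw": 0},
    {"x": 0.0, "y": 0.165, "z": 0, "wx": 0, "wy": 0, "wz": -0.15, "jaw": 0},
    {"x": -0.003, "y": 0.2, "z": 0.0, "wx": 0, "wy": 0, "wz": -0.2, "jaw": 0}
  ]
}}

```text
time: 9.8
tcp_pos: [0.4664, 0.1899, 0.0914]
orientation: [-0.0, -0.101, 0.995, 0.0]
ft_force: [0.4, 0.7, -0.8]
finger_gap: 0.0277
grip_force: 29.9
```

Call:
{"name": "jog_arm", "arguments": {
  "rows": [
    {"x": 0, "y": 0, "z": 0.01, "wx": 0, "wy": 0, "wz": 0, "jaw": 0},
    {"x": 0, "y": 0, "z": 0.025, "wx": 0, "wy": 0, "wz": 0, "jaw": 0},
    {"x": 0, "y": 0, "z": 0.045, "wx": 0, "wy": 0, "wz": 0, "jaw": 0},
    {"x": 0, "y": 0, "z": 0.06, "wx": 0, "wy": 0, "wz": 0, "jaw": 0},
    {"x": 0, "y": 0, "z": 0.072, "wx": 0, "wy": 0, "wz": 0, "jaw": 0}
  ]
}}

```text
time: 10.3
tcp_pos: [0.4665, 0.1868, 0.0182]
orientation: [-0.001, -0.099, 0.995, -0.0]
ft_force: [0.0, -0.0, -0.7]
finger_gap: 0.0278
grip_force: 29.9
```

```bash
python3 -c "
from h import *
go([.468,.198,.009],.207)"
```

```text
t 10.3 tcp [0.4665 0.1868 0.0182] yaw 0.199 tilt [-0.002 -0.001 -1.   ] gap 0.0278 F [ 0.  -0.  -0.7]
shift [-0.0037  0.0107  0.0092] wz -0.008
```

Lowering the last 9 mm gently to contact.

Call:
{"name": "jog_arm", "arguments": {
  "rows": [
    {"x": 0, "y": 0, "z": 0.003, "wx": 0, "wy": 0, "wz": 0, "jaw": 0},
    {"x": 0, "y": 0, "z": 0.006, "wx": 0, "wy": 0, "wz": 0, "jaw": 0},
    {"x": 0, "y": 0, "z": 0.008, "wx": 0, "wy": 0, "wz": 0, "jaw": 0},
    {"x": 0, "y": 0, "z": 0.0095, "wx": 0, "wy": 0, "wz": 0, "jaw": 0},
    {"x": 0, "y": 0, "z": 0.0095, "wx": 0, "wy": 0, "wz": 0, "jaw": 0}
  ]
}}

```text
time: 10.8
tcp_pos: [0.4675, 0.1878, 0.0105]
orientation: [0.0, -0.1, 0.995, 0.0]
ft_force: [-0.0, 0.1, -2.1]
finger_gap: 0.0281
grip_force: 29.9
```

Call:
{"name": "jog_arm", "arguments": {
  "rows": [
    {"x": 0, "y": 0, "z": 0.001, "wx": 0, "wy": 0, "wz": 0, "jaw": 0},
    {"x": 0, "y": 0, "z": 0.0015, "wx": 0, "wy": 0, "wz": 0, "jaw": 0},
    {"x": 0, "y": 0, "z": 0.0015, "wx": 0, "wy": 0, "wz": 0, "jaw": 0},
    {"x": 0, "y": 0, "z": 0.0015, "wx": 0, "wy": 0, "wz": 0, "jaw": 0},
    {"x": 0, "y": 0, "z": 0.0015, "wx": 0, "wy": 0, "wz": 0, "jaw": 0}
  ]
}}

```text
time: 11.3
tcp_pos: [0.4674, 0.1878, 0.009]
orientation: [0.0, -0.1, 0.995, 0.0]
ft_force: [-1.3, 0.1, 4.2]
finger_gap: 0.0274
grip_force: 29.9
```

Contact. Open the jaws, then rise.

Call:
{"name": "jog_arm", "arguments": {
  "rows": [
    {"x": 0, "y": 0, "z": 0, "wx": 0, "wy": 0, "wz": 0, "jaw": 0.4},
    {"x": 0, "y": 0, "z": 0, "wx": 0, "wy": 0, "wz": 0, "jaw": 0.8},
    {"x": 0, "y": 0, "z": 0, "wx": 0, "wy": 0, "wz": 0, "jaw": 0.8},
    {"x": 0, "y": 0, "z": 0, "wx": 0, "wy": 0, "wz": 0, "jaw": 0.8},
    {"x": 0, "y": 0, "z": 0, "wx": 0, "wy": 0, "wz": 0, "jaw": 0.8}
  ]
}}

```text
time: 11.8
tcp_pos: [0.4673, 0.1877, 0.0086]
orientation: [-0.0, -0.1, 0.995, 0.0]
ft_force: [-0.4, 0.4, 0.6]
finger_gap: 0.0633
grip_force: 0.0
```

Call:
{"name": "jog_arm", "arguments": {
  "rows": [
    {"x": 0, "y": 0, "z": 0, "wx": 0, "wy": 0, "wz": 0, "jaw": 0.8},
    {"x": 0, "y": 0, "z": -0.01, "wx": 0, "wy": 0, "wz": 0, "jaw": 0.8},
    {"x": 0, "y": 0, "z": -0.03, "wx": 0, "wy": 0, "wz": 0, "jaw": 0.8},
    {"x": 0, "y": 0, "z": -0.06, "wx": 0, "wy": 0, "wz": 0, "jaw": 0.8},
    {"x": 0, "y": 0, "z": -0.1, "wx": 0, "wy": 0, "wz": 0, "jaw": 0.8}
  ]
}}

```text
time: 12.3
tcp_pos: [0.4662, 0.1874, 0.1093]
orientation: [-0.001, -0.1, 0.995, -0.0]
ft_force: [-0.2, 0.5, 0.5]
finger_gap: 0.0735
grip_force: 0.0
```

Call:
{"name": "jog_arm", "arguments": {
  "rows": [
    {"x": 0.02, "y": 0.03, "z": -0.02, "wx": 0, "wy": 0, "wz": 0, "jaw": 0.8},
    {"x": 0.05, "y": 0.07, "z": -0.04, "wx": 0, "wy": 0, "wz": 0, "jaw": 0.8},
    {"x": 0.08, "y": 0.11, "z": -0.06, "wx": 0, "wy": 0, "wz": 0, "jaw": 0.8},
    {"x": 0.11, "y": 0.15, "z": -0.08, "wx": 0, "wy": 0, "wz": 0, "jaw": 0.8},
    {"x": 0.13, "y": 0.18, "z": -0.08, "wx": 0, "wy": 0, "wz": 0, "jaw": 0.8}
  ]
}}

```text
time: 12.8
tcp_pos: [0.3033, 0.3397, 0.1916]
orientation: [0.002, -0.1, 0.995, 0.001]
ft_force: [0.7, 0.0, -0.8]
finger_gap: 0.0734
grip_force: 0.0
```

Call:
{"name": "jog_arm", "arguments": {
  "rows": [
    {"x": 0.02, "y": 0.03, "z": 0, "wx": 0, "wy": 0, "wz": 0, "jaw": 0.8},
    {"x": 0.04, "y": 0.06, "z": 0, "wx": 0, "wy": 0, "wz": 0, "jaw": 0.8},
    {"x": 0.06, "y": 0.09, "z": 0, "wx": 0, "wy": 0, "wz": 0, "jaw": 0.8},
    {"x": 0.08, "y": 0.12, "z": 0, "wx": 0, "wy": 0, "wz": 0, "jaw": 0.8},
    {"x": 0.08, "y": 0.12, "z": 0, "wx": 0, "wy": 0, "wz": 0, "jaw": 0.8}
  ]
}}

```text
time: 13.3
tcp_pos: [0.1991, 0.442, 0.1895]
orientation: [-0.0, -0.102, 0.995, 0.001]
ft_force: [-0.8, 0.5, 0.4]
finger_gap: 0.0735
grip_force: 0.0
```

```bash
python3 -c "
from h import *
go([.468,.198,.009],.207);blue()
cv2.imwrite('pics/top5.png',cams.capture('top')[:,:,::-1])"
```

```text
t 13.3 tcp [0.1991 0.442  0.1895] yaw 0.204 tilt [-0.     0.002 -1.   ] gap 0.0735 F [-0.8  0.5  0.4]
shift [-0.2138 -0.2938  0.18  ] wz -0.003
top blue ((0.623029887676239, 0.028925497084856033), 0.05297643318772316) [ 0.5703776  -0.01991071] [0.6745531  0.07801925]
scene blue ((0.6226180791854858, 0.035758744925260544), 0.055259328335523605) [ 0.5676503  -0.01537055] [0.67758274 0.08546369]
```

View pics/top5.png

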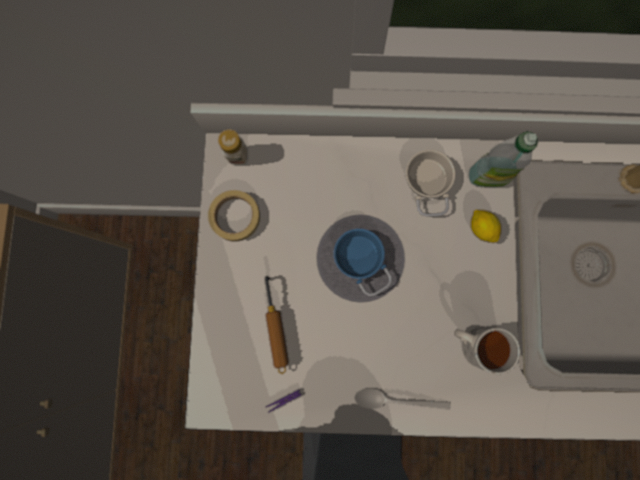

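The blue dish is on the mat at (359,254), the hook lies flat around (277,337) with its prong at (268,280), and the white dish is still at (431,175).

```bash
python3 -c "
from rig import job
print(job.close_job())"
```

```text
the job is handed in; nothing more can be done
None
```

The blue dish is centred on the mat to within about 5 mm, the white dish hasn't moved, and the hook lies flat near its starting place, well clear of both dishes; I handed the job in at about 13 s.

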